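Tighten the bottle mixer's clamp screw

ROBOT

A 6-joint arm with a two-finger parallel gripper is mounted at the origin on a cart in front of the work surface, level with it; the furniture and walls round the work are solid. World frame = base frame: x ahead of the robot, y to its left, z up, the work surface at z = 0. Lengths are in mm, angles in rad, forces in N, time in s.
With the tool pointing down it reaches from about 350 to 775 mm from the base axis. Payload 7.3 kg.
Tool frame: the origin (TCP) lies between the finger pads; the fingertips stand 14 mm ahead of it and the grasp point (between the pads) lies 5 mm behind it; z points along the fingers, y is the line along which they close (so a half turn about z gives the same grasp; the last joint's range is limited). The gripper opens to 92 mm and grips with 3 to 60 N. Pads are 19 mm wide; open, the fingers measure 130 mm over their backs; the gripper's body (75 mm by 190 mm) begins 47 mm behind the grasp point.
Start: joints at [-1.297, 0.342, 1.524, -0, 1.275, -0.146], TCP at [214.002, -479.423, 240.741] pointing down, gripper open.
Joint ranges: [-2.53, 2.53], [-0.77, 2.02], [0.04, 2.7], [-1, 4.14], [0.28, 2.66], [-3.11, 3.11]. Speed limits (rad/s): [2.57, 2.57, 3.14, 3.14, 3.14, 3.14].

INTERFACE

Orientations are given as [roll, pitch, yaw] about the fixed x, y, z axes, in that order (R = Rz(yaw) Ry(pitch) Rx(roll)).
In Python, from plant import get_obs, cams, close_job gives the robot as it stands. The module is installed in compiled form; this text tells all that it offers.
- The arm moves only by the shell command python3 -m creep 'ROWS'. ROWS is JSON, a list of rows, each an object of numbers: "hand": the opening, from 0 (shut) to 1 (fully open); "tx", "ty", "tz": the shift along the tool's x, y, z in m; "spin": the turn about the tool's z in degrees. In form: [{"hand": .., "tx": .., "ty": .., "tz": .., "spin": ..}, ...]. A call has 1 to 5 rows; each row shifts and turns the commanded pose from where the row before left it, along the tool's axes as they then stand; what a row does not reach is not made up. A row lasts 1/8 s, in which the tool goes at most 62.5 mm and 10.7 degrees, less where a joint would pass 70% of its speed; a pose out of reach is approached as far as the arm can. A call is refused whole if a number of a shift passes 0.0625 or a number of a turn 10.7, either way. A call with a gripper value outside its range is refused whole. The fingers move at their own pace and stop on an object; the grip force is fixed at half the most. Time passes only in rows, so rows that do not move let the fingers close. It gives the time, the measured TCP pose, the force, the opening and the grip force at its end, in the units of the state.
- get_obs(): the state, without advancing time (a new reading comes with each control period).
- cams.capture(name): name is "scene" or "side" or "wrist"; returns a dict with "color" (480x640x3 uint8, red, green, blue), "K" (3x3 intrinsics, pixels), "k1" (the pictures are not rectified: a ray, as slopes to the right and down, at radius r is drawn at 1 + k1 r^2 times it, then the intrinsics apply), "R" (3x3) and "t" (3): a world point X has camera coordinates R X + t. Camera axes: x right, y down, z forward; pixel columns grow to the right and rows downward; lengths in mm; the calibration is good to about 2 mm. A picture is of the moment at which its call begins. There is no depth.
- close_job(): hands the job in; it is judged then, once.
The state is a dict: "time": time; "joint_positions": joint angles; "dq": joint speeds; "tau": joint torques, N m; "tool_pos": TCP position; "tcp_rot": TCP orientation; "contact_force": force on the tool from outside, world axes, zero at the start; "moment": the same for the moment, N m; "grip_width": finger opening in mm; "finger_force": force on a finger pad.
Only numpy, scipy, OpenCV 4.12 (cv2) and the standard library are available. Lean on these libraries where they do the work, as an engineer would, in place of code of your own. Each camera call takes 0.05 s, during which the arm holds its last target. There are 200 camera calls.

TASK

The small bottle lies loose in the leaning clamp of the bottle mixer. Turn the knurled brass thumbscrew clockwise until its rubber foot seats on the bottle and grips it snugly, stop when the resistance rises clearly so that the bottle is not crushed, and let go. Leave the other things on the bench where they are.

Things in the scene. Friction and masses are not known exactly. Their poses are not given: they have to be found in the camera images.
- knob (a point): Centre of the thumbscrew's knurled brass knob, a cylinder 26 mm across and 26 mm long, on the screw's axis; moves with it. z axis: along the screw, out of the clamp, leaning 27 degrees from vertical to the mixer's front (robot's side). Under the knob is a bare 8 mm stem; the clamp's bridge (112 x 20 mm, brass bush in it) begins 34 mm or more below this point along the axis, even when tight.
- bottle: Small brown bottle with a white cap, 34 mm in diameter and 60 mm long, lying across the leaning clamp under the foot, on a rubber bed. The mixer that carries clamp and screw is a fixed white unit, 170 x 170 mm. Origin: centre of the bottle's base; z axis along the bottle to its cap; the foot meets it 22 mm from the base, 17 mm from its axis.
- bottle_amber: Bystander: brown bottle with a black cap, 58 mm in diameter, 116 mm tall, standing behind; origin at the centre of its underside.
- swab_tub: Bystander: clear tub of cotton swabs, 77 mm in diameter, 80 mm tall; origin at the centre of its underside.
- tape_roll: Bystander: roll of beige tape lying flat, 98 mm in diameter, 25 mm high; origin at the centre of its underside.
- marker_c: Bystander: black-capped white marker pen lying near the front edge, 17 x 135 x 16 mm; origin at the centre of its underside.
- thumbscrew (a joint): How far, in rad, the screw has been tightened past seating: 0 while it runs free. Clockwise, seen from outside on the knob, tightens. It first runs free at about 0.07 N m, advancing 3 mm per rad, for 1.4 to 3 rad; when its foot meets the bottle it stops advancing and the torque jumps to about 0.4 N m, then rises 0.25 N m per rad. 0.1 to 0.5 is snug; over 0.8 crushes the bottle. Stays when let go.

How it is judged:
By the outcome, as a careful person would: the job done as asked, in the order asked, and still so for the second after the job is handed in, with the robot touching nothing.
It also fails if it takes over 58 s, if anything falls off the work surface, if the arm or the gripper's body presses on something with over 40 N, if the wrist force passes 120 N, or if a joint passes its speed limit or range.

## Working session

There is one attempt and no reset: what is moved stays moved. The work goes in short steps, Python scripts to look and compute and a shell command to move; the robot and the scene stay as the last step left them, time stands still between calls to the robot, and variables do not carry over. Pictures are saved under pics/ and viewed, at most 10 in all, crops included, and the job is handed in when it is done.

```bash
mkdir -p pics
python3 - <<'E'
from plant import get_obs, cams
import cv2,json
print(get_obs())
for n in("scene","side"):
    c=cams.capture(n); cv2.imwrite(f"pics/{n}0.png",c["color"][:,:,::-1]); print(n,{k:(v.tolist() if hasattr(v,'tolist') else v) for k,v in c.items() if k!="color"})
E
```

```text
{'time': 0.0, 'joint_positions': array([-1.29701524e+00,  3.42745215e-01,  1.52505303e+00, -4.88213784e-05,
        1.27541317e+00, -1.45999327e-01]), 'dq': array([-6.79352999e-04, -1.90200258e-03,  1.51785487e-03,  8.86363737e-04,
       -1.06365132e-03, -9.34382946e-05]), 'tau': array([-1.73971748e-03, -4.31248677e+01, -2.44217080e+01,  7.14927656e-02,
        5.59950457e-02, -1.28082343e-04]), 'tool_pos': array([ 213.86485044, -479.01772289,  240.0207165 ]), 'tcp_rot': array([-3.13998432e+00, -1.89313108e-04,  4.19794514e-01]), 'contact_force': array([-0.77364299, -0.69936271,  0.19232621]), 'moment': array([0.00307825, 0.00622555, 0.01683936]), 'finger_force': 0.0, 'grip_width': 91.71769812778521}
scene {'K': [[558.8096178404818, 0.0, 316.9831216665215], [0.0, 558.8096178404818, 233.24259739362702], [0.0, 0.0, 1.0]], 'k1': -0.04582780284961904, 'R': [[-0.7781486821670615, -0.6280519599836477, -0.005946764024631904], [-0.3639218843520633, 0.4585711647842862, -0.8107239659206005], [0.5119037903076217, -0.6286996281127273, -0.5853984003049622]], 't': [344.273888559927, 355.8824286825892, 812.1502962706988]}
side {'K': [[559.0737368078619, 0.0, 314.3909642659628], [0.0, 559.0737368078619, 239.66953557072026], [0.0, 0.0, 1.0]], 'k1': -0.17461961585997124, 'R': [[-0.889016063567532, -0.4578757355302367, 0.0004995313152471779], [-0.21683069965744792, 0.42003924289608774, -0.8812215851381214], [0.40328015870477896, -0.783528458474819, -0.472703150354556]], 't': [440.93984411309725, 256.96050730007045, 695.0399230760944]}
```

View pics/scene0.png

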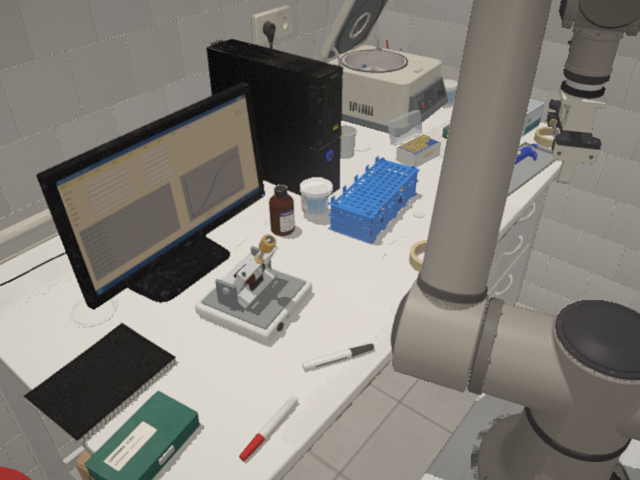

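View pics/side0.png

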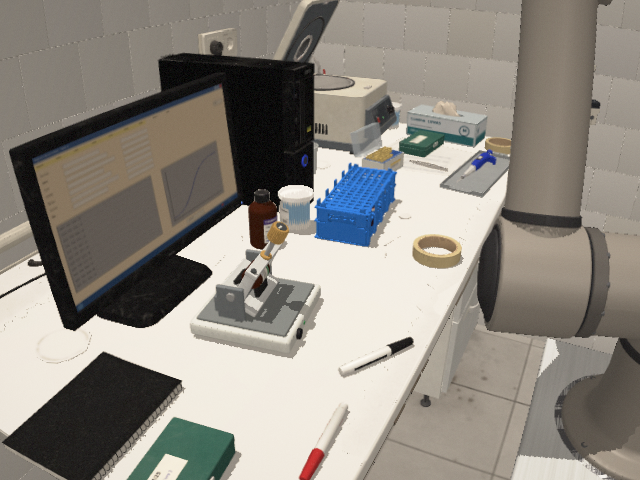

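The mixer is at about (255,295) in scene and (257,310) in side. The knob is at about (266,243) in scene and (279,234) in side. I'll enlarge both.

Run:
```python
import cv2,numpy as np
a=cv2.imread("pics/scene0.png")[220:350,190:320];b=cv2.imread("pics/side0.png")[215:360,185:330]
a=cv2.resize(a,(390,390),interpolation=cv2.INTER_CUBIC);b=cv2.resize(b,(400,400),interpolation=cv2.INTER_CUBIC)[:390]
cv2.imwrite("pics/crop.png",np.hstack([a,b]))
```

```text
(no output)
```

View pics/crop.png

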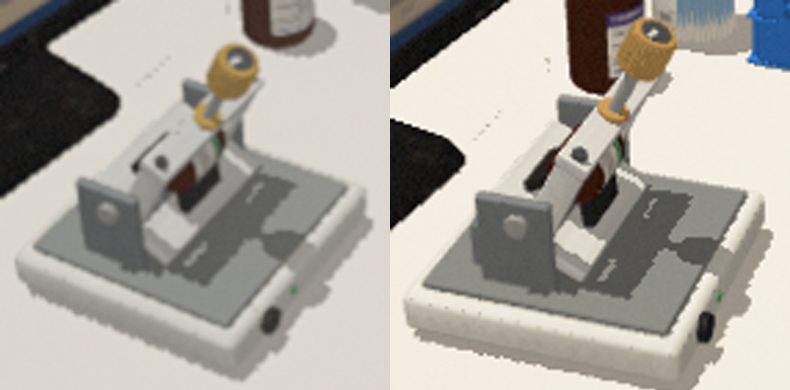

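```bash
cat > h.py <<'E'
import numpy as np,cv2
from plant import cams,get_obs
from scipy.optimize import least_squares
def cal():
    return {n:{k:v for k,v in cams.capture(n).items() if k!="color"} for n in("scene","side")}
def proj(c,X):
    p=c["R"]@X+c["t"]; s=p[:2]/p[2]; s=s*(1+c["k1"]*(s@s)); return c["K"][:2,:2]@s+c["K"][:2,2]
def tri(obs,X0=(550,0,100)):
    r=least_squares(lambda X:np.concatenate([proj(c,X)-u for c,u in obs]),X0); return r.x,np.sqrt(2*r.cost)
def ray(c,u,z):
    return least_squares(lambda q:proj(c,np.array([q[0],q[1],z]))-u,(550,0)).x
E
python3 - <<'E'
from h import *
C=cal()
P={'knob':((232,72),(256,49)),'bush':((209,113),(224,109)),'knobtop':((239,60),(265,34)),'rightearpivot?':((105,212),(125,223)),'screwhead':((161,161),(189,155)),'knobbot':((224,88),(244,66))}
for k,(a,b) in P.items():
    a=np.array(a)/3+(190,220); b=np.array(b)*145/400+(185,215)
    x,e=tri([(C["scene"],a),(C["side"],b)]); print(k,x.round(1),round(e,2))
# base bottom corners on z~0 & top
for nm,a,b in [('L',(18,250),(17,300)),('F',(237,350),(280,350)),('R',(370,200),(374,200))]:
    a=np.array(a)/3+(190,220); b=np.array(b)*145/400+(185,215)
    print(nm,[ray(C[n],u,z).round(0) for n,u in (("scene",a),("side",b)) for z in (25,)],tri([(C["scene"],a),(C["side"],b)])[0].round(0))
for n in C: print(n,(-C[n]["R"].T@C[n]["t"]).round(0))
E
```

```text
knob [559.1  -2.7 163.8] 0.92
bush [583.   -4.1 119.3] 0.47
knobtop [554.6  -5.1 173.2] 0.72
rightearpivot? [600.8  73.4  81.6] 0.79
screwhead [573.4  47.6 119.4] 0.52
knobbot [564.1   1.1 153. ] 1.91
L [array([668.,  94.]), array([664., 100.])] [676.  88.  14.]
F [array([497.,  70.]), array([508.,  68.])] [510.  61.  16.]
R [array([521., -86.]), array([530., -89.])] [529. -92.  20.]
scene [-18. 564. 766.]
side [167. 639. 555.]
```

The screw direction comes out at 28° from vertical, which fits the stated 27°. The knob is at about (559,-3,164), and the lean azimuth is about 9°. Rows can't tilt the tool, so I'll grip the knob with the tool vertical, fingers closing along the bridge, and turn it in ratchet strokes. First I'll go above it.

```bash
python3 -m creep '[{"tx":0.0509,"ty":-0.0294},{"tx":0.0509,"ty":-0.0294},{"tx":0.0509,"ty":-0.0294},{"tx":0.0509,"ty":-0.0294},{"tx":0.0509,"ty":-0.0294}]'; python3 -m creep '[{"tx":0.0509,"ty":-0.0294},{"tx":0.0509,"ty":-0.0294},{"tx":0.0509,"ty":-0.0294},{"tx":0.0509,"ty":-0.0294},{"tx":0.0509,"ty":-0.0294}]'; python3 -m creep '[{"spin":7.5},{"spin":7.5},{"tx":0},{"tx":0}]'
python3 - <<'E'
from h import *
c=cams.capture("wrist"); cv2.imwrite("pics/w1.png",c["color"][:,:,::-1]); print({k:v for k,v in c.items() if k!="color"},get_obs()["joint_positions"])
E
```

```text
{'K': array([[418.31309501,   0.        , 322.15545861],
       [  0.        , 418.31309501, 228.43348888],
       [  0.        ,   0.        ,   1.        ]]), 'k1': -0.05046913689392489, 'R': array([[ 0.40751989, -0.91319451, -0.00182209],
       [-0.87108607, -0.38932606,  0.29938984],
       [-0.27411055, -0.12042012, -0.95412913]]), 't': array([-525.18927176,  -38.2214696 ,  391.93708469])} [-1.29698799e+00  3.42352290e-01  1.52455135e+00  9.01986075e-06
  1.27542756e+00 -1.46009410e-01]invalid input at $[0]: expected keys hand, tx, ty, tz, spin
invalid input at $[0]: expected keys hand, tx, ty, tz, spin
invalid input at $[0]: expected keys hand, tx, ty, tz, spin
```

View pics/w1.png

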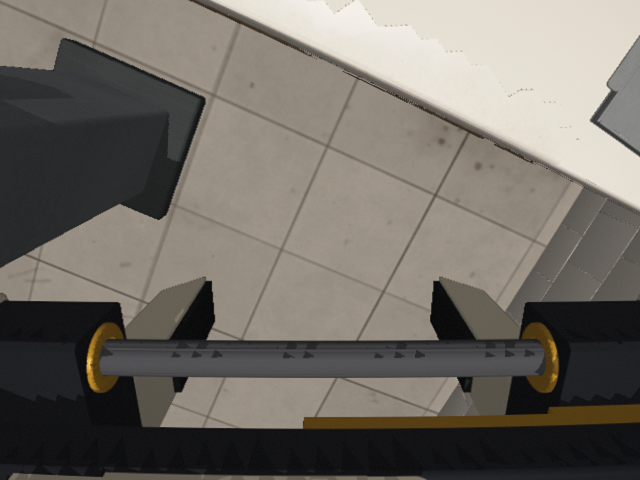

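Every row needs all five keys, so nothing has moved. The wrist picture shows floor and the bench edge, with the pads at columns 200 and 440, rows 285-390. Image up is tool +x. I'll stop about 60 mm short so the knob is in view.

```bash
python3 -m creep '[{"hand":1,"tx":0.0509,"ty":-0.0294,"tz":0,"spin":0},{"hand":1,"tx":0.0509,"ty":-0.0294,"tz":0,"spin":0},{"hand":1,"tx":0.0509,"ty":-0.0294,"tz":0,"spin":0},{"hand":1,"tx":0.0509,"ty":-0.0294,"tz":0,"spin":0},{"hand":1,"tx":0.0509,"ty":-0.0294,"tz":0,"spin":0}]'; python3 -m creep '[{"hand":1,"tx":0.045,"ty":-0.0294,"tz":0,"spin":0},{"hand":1,"tx":0.045,"ty":-0.0294,"tz":0,"spin":0},{"hand":1,"tx":0.04,"ty":-0.0294,"tz":0,"spin":5},{"hand":1,"tx":0.04,"ty":-0.0294,"tz":0,"spin":5},{"hand":1,"tx":0.02,"ty":-0.0294,"tz":0,"spin":5}]'; python3 -m creep '[{"hand":0.6,"tx":0,"ty":0,"tz":0,"spin":0},{"hand":0.6,"tx":0,"ty":0,"tz":0,"spin":0}]'
python3 - <<'E'
from h import *
c=cams.capture("wrist"); cv2.imwrite("pics/w2.png",c["color"][:,:,::-1]); print({k:v for k,v in c.items() if k!="color"},get_obs()["joint_positions"])
for X in ([559,-3,164],[583,-4,119]): print(proj(c,np.array(X)))
E
```

```text
time: 0.88
tool_pos: [387.3, -239.8, 240.8]
tcp_rot: [3.141, -0.0, 0.419]
contact_force: [1.0, -0.5, 1.1]
grip_width: 91.8
finger_force: 0.0
time: 1.5
tool_pos: [510.7, -31.9, 240.5]
tcp_rot: [3.142, -0.0, 0.156]
contact_force: [-0.2, -0.5, 0.4]
grip_width: 91.9
finger_force: 0.0
time: 1.75
tool_pos: [509.5, -34.1, 240.6]
tcp_rot: [3.141, 0.001, 0.159]
contact_force: [0.5, 0.1, -0.5]
grip_width: 76.2
finger_force: 0.0
{'K': array([[418.31309501,   0.        , 322.15545861],
       [  0.        , 418.31309501, 228.43348888],
       [  0.        ,   0.        ,   1.        ]]), 'k1': -0.05046913689392489, 'R': array([[ 1.58450623e-01, -9.87366589e-01, -7.86840957e-04],
       [-9.41755556e-01, -1.51370371e-01,  3.00305649e-01],
       [-2.96630869e-01, -4.68426053e-02, -9.53842701e-01]]), 't': array([-115.13813242,  436.54022124,  540.77364895])} [-2.17432249e-01  3.15895086e-01  1.56276843e+00 -4.47355262e-04
  1.26319790e+00  1.19537090e+00]
[276.86185528 151.71321732]
[291.2322445  103.85890176]
```

View pics/w2.png

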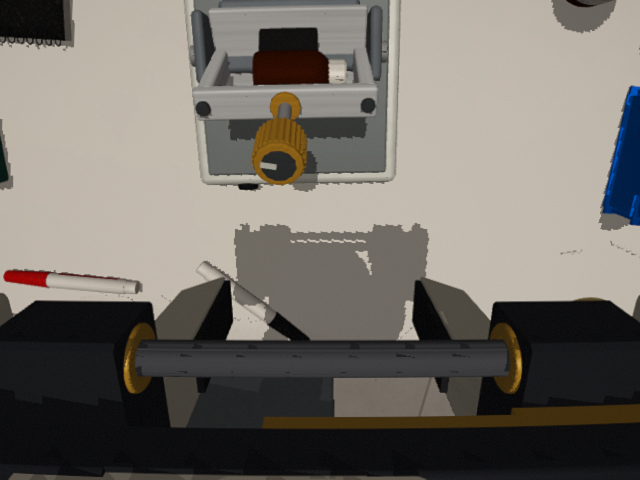

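The wrist view shows the knob with its end face at (278,166), its centre at about (281,148) and the bush at (286,104). The bridge lies within 1° of the finger line. I'll combine the three views.

Run:
```python
from h import *
C=cal(); w=cams.capture("wrist"); o=get_obs()
a=np.array((232,72))/3+(190,220); b=np.array((256,49))*145/400+(185,215)
X,e=tri([(C["scene"],a),(C["side"],b),(w,np.array([281,147.5]))]); print(X,e)
a=np.array((209,113))/3+(190,220); b=np.array((224,109))*145/400+(185,215)
B,e=tri([(C["scene"],a),(C["side"],b),(w,np.array([286,104]))]); print(B,e, X-B)
print([ (X+0-proj(w,X+0)[0]*0)[0], proj(w,X), proj(w,B)])
from scipy.spatial.transform import Rotation as R
T=R.from_euler('xyz',o["tcp_rot"]).as_matrix(); print("shift tool",T.T@(X-o["tool_pos"]),o["tool_pos"])
```

```text
[561.25531886  -5.42387221 161.74923853] 1.030736323248546
[582.40922335  -1.91587494 120.7022626 ] 1.0148981999196658 [-21.15390448  -3.50799727  41.04697592]
[np.float64(561.255318861936), array([281.0000826 , 147.55690817]), array([286.20274613, 104.32107774])]
shift tool [ 55.66876174 -20.84301071  79.04931502] [509.51491513 -34.68192539 240.80069822]
```

The estimate holds up: lean 27.6°, azimuth 9.4°, knob at (561,-5.5,162). I'll align, pre-rotate −30° and descend.

```bash
python3 -m creep '[{"hand":0.6,"tx":0.028,"ty":-0.0105,"tz":0,"spin":0},{"hand":0.6,"tx":0.028,"ty":-0.0105,"tz":0,"spin":0},{"hand":0.6,"tx":0,"ty":0,"tz":0,"spin":-10},{"hand":0.6,"tx":0,"ty":0,"tz":0,"spin":-10},{"hand":0.6,"tx":0,"ty":0,"tz":0,"spin":-10}]'; python3 -m creep '[{"hand":0.6,"tx":0,"ty":0,"tz":0.02,"spin":0},{"hand":0.6,"tx":0,"ty":0,"tz":0.02,"spin":0},{"hand":0.6,"tx":0,"ty":0,"tz":0.02,"spin":0},{"hand":0.6,"tx":0,"ty":0,"tz":0.02,"spin":0},{"hand":0.6,"tx":0,"ty":0,"tz":0.0,"spin":0}]'
python3 - <<'E'
from h import *
o=get_obs(); print(o)
im=[]
for n in("scene","side"):
    c=cams.capture(n); p=proj(c,np.array([561,-5,162])).astype(int); im.append(cv2.resize(c["color"][p[1]-60:p[1]+60,p[0]-50:p[0]+50,::-1],(400,480),interpolation=cv2.INTER_CUBIC))
cv2.imwrite("pics/g1.png",np.hstack(im))
E
```

```text
time: 2.58
tool_pos: [561.6, -5.0, 240.7]
tcp_rot: [3.142, 0.0, 0.686]
contact_force: [0.9, 0.1, -0.2]
grip_width: 54.8
finger_force: 0.0
time: 3.2
tool_pos: [560.7, -4.8, 159.5]
tcp_rot: [-3.139, 0.002, 0.681]
contact_force: [0.1, -0.4, -0.1]
grip_width: 55.3
finger_force: 0.0
{'time': 3.2, 'joint_positions': array([-1.45093515e-01,  4.83462782e-01,  1.53910156e+00, -1.47386077e-04,
        1.12227157e+00,  7.45118672e-01]), 'dq': array([ 0.00501773, -0.02605023, -0.04023757,  0.00218641,  0.01870456,
        0.0014743 ]), 'tau': array([ 1.37541626e-02, -4.74520469e+01, -2.18889821e+01,  7.56784924e-02,
       -2.71409377e-01, -2.18139794e-03]), 'tool_pos': array([560.74023822,  -4.76506   , 159.45335997]), 'tcp_rot': array([-3.13929874e+00,  2.29658039e-03,  6.80650902e-01]), 'contact_force': array([ 0.06306923, -0.44058113, -0.10955706]), 'moment': array([-0.03486384, -0.0212516 ,  0.03878363]), 'finger_force': 0.0, 'grip_width': 55.25112611983437}
```

View pics/g1.png

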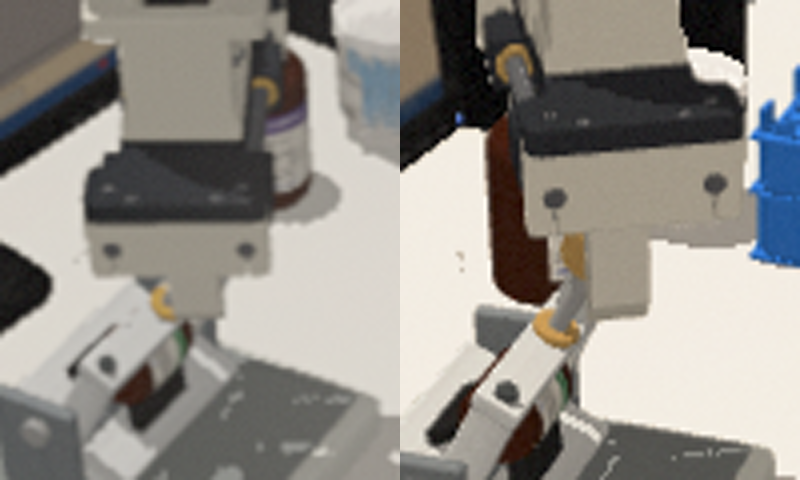

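The fingers straddle the knob, clear of the bridge, and the knob is just visible at side crop (575,255). Closing.

```bash
python3 -m creep '[{"hand":0,"tx":0,"ty":0,"tz":0,"spin":0},{"hand":0,"tx":0,"ty":0,"tz":0,"spin":0},{"hand":0,"tx":0,"ty":0,"tz":0,"spin":0}]'; python3 -c "
from plant import get_obs;o=get_obs();print(o['moment'],o['joint_positions'][5])"; python3 -m creep '[{"hand":0,"tx":0,"ty":0,"tz":0.0004,"spin":8},{"hand":0,"tx":0,"ty":0,"tz":0.0004,"spin":8}]';python3 -c "
from plant import get_obs;o=get_obs();print(o['moment'],o['joint_positions'][5])"
```

```text
time: 3.68
tool_pos: [561.5, -3.9, 161.1]
tcp_rot: [-3.141, -0.0, 0.682]
contact_force: [-6.4, 4.4, 5.1]
grip_width: 30.0
finger_force: 4.2
[0.63040658 0.85849382 0.01101246] 0.7454266956831053
time: 3.92
tool_pos: [561.2, -3.2, 160.5]
tcp_rot: [-3.14, 0.0, 0.398]
contact_force: [-1.1, 1.8, 3.2]
grip_width: 26.1
finger_force: 30.0
[0.29945607 0.15212116 0.04619314] 1.0290589212914854
```

```bash
cat > m.py <<'E'
from plant import get_obs
import numpy as np
o=get_obs();u=np.array([-.447,-.074,.891]);m=o['moment']
print('M',m.round(3),'Mu',round(m@u,3),'tau6',round(o['tau'][5],3),'yaw',round(o['tcp_rot'][2],3),'q6',round(o['joint_positions'][5],2))
E
for i in 1; do python3 -m creep '[{"hand":0,"tx":0.0002,"ty":0,"tz":0.0004,"spin":8},{"hand":0,"tx":0.0002,"ty":0,"tz":0.0004,"spin":8}]'; python3 m.py; python3 -m creep '[{"hand":0,"tx":0.0002,"ty":0,"tz":0.0004,"spin":8},{"hand":0,"tx":0.0002,"ty":0,"tz":0.0004,"spin":8}]'; python3 m.py; python3 -m creep '[{"hand":0,"tx":0.0002,"ty":0,"tz":0.0004,"spin":6}]'; python3 m.py; done
```

```text
time: 4.18
tool_pos: [561.7, -2.5, 159.8]
tcp_rot: [-3.139, 0.0, 0.119]
contact_force: [-3.0, 8.0, 8.7]
grip_width: 25.3
finger_force: 30.0
M [2.118 0.735 0.438] Mu -0.611 tau6 -1.057 yaw 0.119 q6 1.31
time: 4.42
tool_pos: [562.4, -1.7, 159.4]
tcp_rot: [-3.138, -0.0, -0.16]
contact_force: [-4.3, 7.3, 10.7]
grip_width: 26.4
finger_force: 30.0
M [2.445 0.479 0.582] Mu -0.609 tau6 -0.874 yaw -0.16 q6 1.59
time: 4.55
tool_pos: [563.0, -2.0, 159.1]
tcp_rot: [-3.138, -0.001, -0.264]
contact_force: [-1.0, 6.8, 4.2]
grip_width: 27.2
finger_force: 30.0
M [ 2.074 -0.118  0.63 ] Mu -0.357 tau6 -0.393 yaw -0.264 q6 1.69
```

The sensor's reference point is well above the TCP (M ≈ 0.25 m × F), so torque alone is ambiguous here. I'll let go, back off to the earlier view pose, and check how far the knob turned and advanced.

```bash
python3 -m creep '[{"hand":0.6,"tx":0,"ty":0,"tz":0,"spin":0},{"hand":0.6,"tx":0,"ty":0,"tz":0,"spin":0},{"hand":0.6,"tx":0,"ty":0,"tz":0,"spin":-8},{"hand":0.6,"tx":0,"ty":0,"tz":-0.02,"spin":-8},{"hand":0.6,"tx":0,"ty":0,"tz":-0.04,"spin":-8}]'; python3 m.py; python3 -m creep '[{"hand":0.6,"tx":-0.028,"ty":0.0105,"tz":-0.02,"spin":0},{"hand":0.6,"tx":-0.028,"ty":0.0105,"tz":0,"spin":0},{"hand":0.6,"tx":0,"ty":0,"tz":0,"spin":0}]'
python3 - <<'E'
from h import *
c=cams.capture("wrist"); im=c["color"][:,:,::-1]; cv2.imwrite("pics/w3.png",im)
o=cv2.imread("pics/w2.png")
f=lambda a:cv2.resize(a[80:200,230:330],(400,480),interpolation=cv2.INTER_CUBIC)
cv2.imwrite("pics/cmp.png",np.hstack([f(o),f(im)]))
E
```

```text
time: 5.18
tool_pos: [561.6, -4.1, 216.8]
tcp_rot: [-3.14, 0.005, 0.163]
contact_force: [0.2, 0.1, 0.6]
grip_width: 55.0
finger_force: 0.0
M [ 0.017 -0.047 -0.028] Mu -0.029 tau6 1.48 yaw 0.163 q6 1.26
time: 5.55
tool_pos: [509.5, -34.4, 238.3]
tcp_rot: [3.141, 0.0, 0.157]
contact_force: [1.0, 0.1, -0.2]
grip_width: 54.7
finger_force: 0.0
```

View pics/cmp.png

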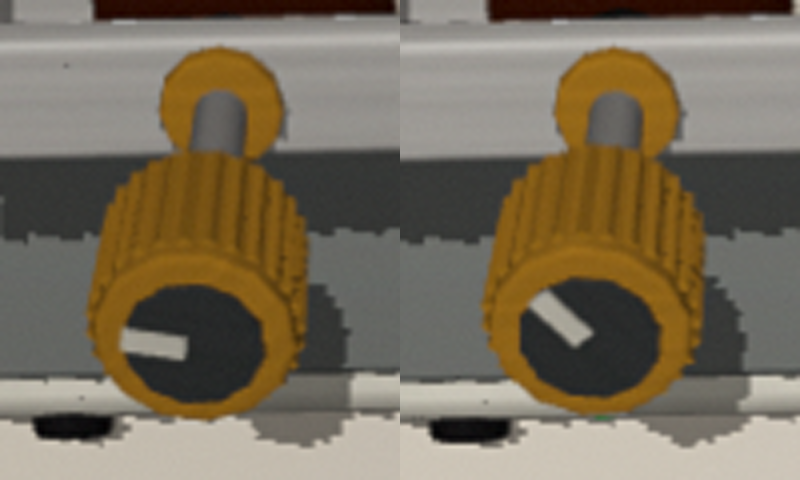

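The mark turned about 0.6 rad clockwise for a 62° stroke, so the drive works with some slip. I'll write a mark-angle measure, rectified on the knob face, so I can count turns without viewing pictures. Then the second stroke.

```bash
cat > mark.py <<'E'
from h import *
import sys
U=np.array([-.447,-.074,.891]); E1=np.cross(U,[1,0,0]); E1/=np.linalg.norm(E1); E2=np.cross(U,E1)
def mark(im,c,K0=np.array([561.3,-5.4,161.7])):
    # for advance s: rectify knob face plane, find disc centre & mark
    F=K0+13*U; S=20
    src=np.float32([proj(c,F+a*E1+b*E2) for a,b in((-S,-S),(S,-S),(S,S),(-S,S))])
    H=cv2.getPerspectiveTransform(src,np.float32([[0,0],[200,0],[200,200],[0,200]]))
    r=cv2.warpPerspective(im,H,(200,200),flags=cv2.INTER_CUBIC); hsv=cv2.cvtColor(r,cv2.COLOR_BGR2HSV)
    gold=((hsv[...,1]>120)&(hsv[...,0]>10)&(hsv[...,0]<35)).astype(np.uint8)
    n,l,st,ce=cv2.connectedComponentsWithStats(1-gold)
    best=max((i for i in range(1,n) if l[70:140,70:140][l[70:140,70:140]==i].size>0 and st[i,2]<120 and st[i,3]<120),key=lambda i:st[i,4],default=None)
    if best is None: return None
    m=(l==best); x,y,w,h=st[best,:4]; ctr=np.array([x+w/2,y+h/2])
    mk=np.argwhere(m&(hsv[...,2]>110)&(hsv[...,1]<90))[:,::-1]
    d=mk.mean(0)-ctr
    return ctr.round(1),(w,h),len(mk),round(float(np.arctan2(d[1],d[0])),3)
if __name__=="__main__":
    c=cams.capture("wrist"); n=sys.argv[1] if len(sys.argv)>1 else "tmp"
    cv2.imwrite(f"pics/{n}.png",c["color"][:,:,::-1]); print(mark(c["color"][:,:,::-1],c))
E
python3 - <<'E'
from mark import *
c=cams.capture("wrist")
for f in("w2","w3"): print(mark(cv2.imread(f"pics/{f}.png"),c))
E
python3 -m creep '[{"hand":0.6,"tx":0.028,"ty":-0.0105,"tz":0,"spin":-5},{"hand":0.6,"tx":0.0275,"ty":-0.0105,"tz":0.02,"spin":-10},{"hand":0.6,"tx":0,"ty":0,"tz":0.0205,"spin":-10},{"hand":0.6,"tx":0,"ty":0,"tz":0.02,"spin":0},{"hand":0.6,"tx":0,"ty":0,"tz":0.02,"spin":0}]';python3 -m creep '[{"hand":0,"tx":0,"ty":0,"tz":0,"spin":0},{"hand":0,"tx":0,"ty":0,"tz":0,"spin":0},{"hand":0,"tx":0,"ty":0,"tz":0,"spin":0},{"hand":0,"tx":0,"ty":0,"tz":0,"spin":0},{"hand":0,"tx":0,"ty":0,"tz":0,"spin":0}]'; python3 m.py
```

```text
(array([106. , 104.5]), (np.int32(90), np.int32(91)), 689, 0.108)
(array([108.5, 100. ]), (np.int32(87), np.int32(90)), 706, -0.619)
time: 6.28
tool_pos: [561.5, -1.3, 156.0]
tcp_rot: [-3.141, 0.0, 0.596]
contact_force: [-0.4, -0.2, 1.6]
grip_width: 55.2
finger_force: 0.0
time: 6.9
tool_pos: [561.8, -2.7, 158.3]
tcp_rot: [3.139, -0.002, 0.594]
contact_force: [2.6, -4.6, 1.9]
grip_width: 27.4
finger_force: 30.0
M [-0.89  -0.687 -0.088] Mu 0.371 tau6 -0.123 yaw 0.594 q6 0.84
```

```bash
python3 -m creep '[{"hand":0,"tx":0.0,"ty":0.001,"tz":0.0004,"spin":8},{"hand":0,"tx":0.0002,"ty":0.001,"tz":0.0004,"spin":8}]'; python3 m.py; python3 -m creep '[{"hand":0,"tx":0.0002,"ty":0,"tz":0.0004,"spin":8},{"hand":0,"tx":0.0002,"ty":0,"tz":0.0004,"spin":8}]'; python3 m.py; python3 -m creep '[{"hand":0,"tx":0.0002,"ty":0,"tz":0.0004,"spin":9},{"hand":0,"tx":0.0002,"ty":0,"tz":0.0004,"spin":9}]'; python3 m.py
python3 -m creep '[{"hand":0.6,"tx":0,"ty":0,"tz":0,"spin":0},{"hand":0.6,"tx":0,"ty":0,"tz":0,"spin":0},{"hand":0.6,"tx":0,"ty":0,"tz":0,"spin":-8},{"hand":0.6,"tx":0,"ty":0,"tz":-0.02,"spin":-8},{"hand":0.6,"tx":0,"ty":0,"tz":-0.04,"spin":-9}]';  python3 -m creep '[{"hand":0.6,"tx":-0.028,"ty":0.0105,"tz":-0.02,"spin":0},{"hand":0.6,"tx":-0.028,"ty":0.0085,"tz":0,"spin":0},{"hand":0.6,"tx":0,"ty":0,"tz":0,"spin":0}]'
python3 mark.py w4
```

```text
time: 7.15
tool_pos: [562.1, -2.8, 157.5]
tcp_rot: [-3.141, -0.001, 0.311]
contact_force: [0.6, 2.1, 4.1]
grip_width: 26.0
finger_force: 30.0
M [ 0.517 -0.084  0.201] Mu -0.046 tau6 -1.362 yaw 0.311 q6 1.12
time: 7.4
tool_pos: [562.3, -1.5, 156.7]
tcp_rot: [-3.138, -0.001, 0.032]
contact_force: [-1.4, 6.8, 9.0]
grip_width: 25.3
finger_force: 30.0
M [2.031 0.288 0.637] Mu -0.362 tau6 -0.922 yaw 0.032 q6 1.4
time: 7.65
tool_pos: [563.3, -1.4, 156.3]
tcp_rot: [-3.137, -0.001, -0.283]
contact_force: [0.8, 5.5, 5.2]
grip_width: 27.2
finger_force: 30.0
M [ 2.003 -0.536  0.603] Mu -0.318 tau6 -1.061 yaw -0.283 q6 1.71
time: 8.28
tool_pos: [561.3, -3.3, 213.7]
tcp_rot: [-3.14, 0.006, 0.164]
contact_force: [-0.5, -0.1, 0.4]
grip_width: 54.7
finger_force: 0.0
time: 8.65
tool_pos: [508.9, -31.4, 235.2]
tcp_rot: [-3.141, 0.001, 0.158]
contact_force: [-0.2, 0.2, -0.5]
grip_width: 54.8
finger_force: 0.0
(array([106.,  99.]), (np.int32(86), np.int32(90)), 677, -1.341)
```

Run:
```python
from mark import *
c=cams.capture("wrist"); c.pop("color")
w2=dict(c); w2["R"]=np.array([[ 1.58450623e-01,-9.87366589e-01,-7.86840957e-04],[-9.41755556e-01,-1.51370371e-01,3.00305649e-01],[-2.96630869e-01,-4.68426053e-02,-9.53842701e-01]]);w2["t"]=np.array([-115.13813242,436.54022124,540.77364895])
print(mark(cv2.imread("pics/w2.png"),w2)); 
for d in(0,-2,-4,-6): print(d,mark(cv2.imread("pics/w4.png"),c,np.array([561.3,-5.4,161.7])+d*U))
# stem/knob vs bush pixel: depth-independent check
```

```text
(array([107., 114.]), (np.int32(92), np.int32(92)), 712, 0.114)
0 (array([107.5,  92. ]), (np.int32(85), np.int32(90)), 673, -1.34)
-2 (array([107.5,  99.5]), (np.int32(87), np.int32(91)), 687, -1.347)
-4 (array([107. , 106.5]), (np.int32(88), np.int32(91)), 708, -1.333)
-6 (array([107. , 113.5]), (np.int32(88), np.int32(93)), 723, -1.336)
```

Total so far is 1.45 rad, all in free run. From here I'll use short, centred strokes (−15°→+15°) with torque read each row.

```bash
python3 -m creep '[{"hand":0.6,"tx":0.029,"ty":-0.01,"tz":0,"spin":-5},{"hand":0.6,"tx":0.029,"ty":-0.0095,"tz":0.02,"spin":-10},{"hand":0.6,"tx":0,"ty":0,"tz":0.0205,"spin":0},{"hand":0.6,"tx":0,"ty":0,"tz":0.02,"spin":0},{"hand":0.6,"tx":0,"ty":0,"tz":0.02,"spin":0}]';python3 -m creep '[{"hand":0,"tx":0,"ty":0,"tz":0,"spin":0},{"hand":0,"tx":0,"ty":0,"tz":0,"spin":0},{"hand":0,"tx":0,"ty":0,"tz":0,"spin":0},{"hand":0,"tx":0,"ty":0,"tz":0,"spin":0}]'; python3 m.py
for k in 1; do python3 -m creep '[{"hand":0,"tx":0.0002,"ty":0,"tz":0.0004,"spin":6}]';python3 m.py;python3 -m creep '[{"hand":0,"tx":0.0002,"ty":0,"tz":0.0004,"spin":6}]'|tail -3;python3 m.py;python3 -m creep '[{"hand":0,"tx":0.0002,"ty":0,"tz":0.0004,"spin":6}]'|tail -3;python3 m.py;python3 -m creep '[{"hand":0,"tx":0.0002,"ty":0,"tz":0.0004,"spin":6}]'|tail -3;python3 m.py;python3 -m creep '[{"hand":0,"tx":0.0002,"ty":0,"tz":0.0004,"spin":6}]';python3 m.py; done
```

```text
time: 9.38
tool_pos: [563.9, 0.3, 153.0]
tcp_rot: [-3.141, 0.001, 0.421]
contact_force: [-0.7, 0.3, -0.5]
grip_width: 55.1
finger_force: 0.0
time: 9.88
tool_pos: [564.6, -1.7, 155.6]
tcp_rot: [3.138, -0.002, 0.42]
contact_force: [2.1, -4.3, -1.0]
grip_width: 26.5
finger_force: 30.0
M [-1.015 -0.429 -0.131] Mu 0.369 tau6 -0.117 yaw 0.42 q6 1.01
time: 10.0
tool_pos: [564.6, -1.0, 155.2]
tcp_rot: [3.14, -0.003, 0.313]
contact_force: [3.4, -3.2, -2.2]
grip_width: 25.8
finger_force: 30.0
M [-0.417 -0.593  0.178] Mu 0.389 tau6 -1.376 yaw 0.313 q6 1.12
contact_force: [4.1, -3.7, -3.4]
grip_width: 25.4
finger_force: 30.0
M [-0.362 -0.629  0.193] Mu 0.381 tau6 -0.909 yaw 0.207 q6 1.23
contact_force: [3.8, 0.0, -1.1]
grip_width: 25.4
finger_force: 30.0
M [ 0.483 -0.59   0.347] Mu 0.138 tau6 -0.709 yaw 0.102 q6 1.33
contact_force: [1.5, -1.2, 2.0]
grip_width: 25.3
finger_force: 30.1
M [ 0.678 -0.151  0.514] Mu 0.166 tau6 -0.547 yaw -0.002 q6 1.44
time: 10.5
tool_pos: [565.7, -0.1, 154.0]
tcp_rot: [-3.141, -0.004, -0.107]
contact_force: [2.4, -3.6, 2.0]
grip_width: 25.8
finger_force: 30.0
M [ 0.508 -0.533  0.532] Mu 0.286 tau6 -0.525 yaw -0.107 q6 1.54
```

```bash
cat > m.py <<'E'
from plant import get_obs
import numpy as np
o=get_obs();u=np.array([-.447,-.074,.891]);m=o['moment'];F=o['contact_force']
mt=m-np.cross([0,0,-.22],F)
print('Mt',mt.round(2),'Mu',round(mt@u,3),'yaw',round(o['tcp_rot'][2],3),'F',F.round(1),'p',o['tool_pos'].round(1))
E
python3 -m creep '[{"hand":0.6,"tx":0,"ty":0,"tz":0,"spin":0},{"hand":0.6,"tx":0,"ty":0,"tz":0,"spin":0},{"hand":0.6,"tx":0,"ty":0,"tz":0,"spin":-7},{"hand":0.6,"tx":0,"ty":0,"tz":-0.02,"spin":-8},{"hand":0.6,"tx":0,"ty":0,"tz":-0.04,"spin":0}]'|tail -2;  python3 -m creep '[{"hand":0.6,"tx":-0.028,"ty":0.0105,"tz":-0.02,"spin":0},{"hand":0.6,"tx":-0.028,"ty":0.0085,"tz":0,"spin":0},{"hand":0.6,"tx":0,"ty":0,"tz":0,"spin":0},{"hand":0.6,"tx":0,"ty":0,"tz":0,"spin":0}]'
python3 mark.py w5;python3 mark.py w5b
```

```text
grip_width: 54.7
finger_force: 0.0
time: 11.62
tool_pos: [512.4, -27.5, 232.7]
tcp_rot: [-3.142, -0.001, 0.158]
contact_force: [0.4, 0.5, -0.4]
grip_width: 54.8
finger_force: 0.0
(array([106. ,  94.5]), (np.int32(86), np.int32(89)), 676, -1.778)
(array([106. ,  94.5]), (np.int32(86), np.int32(89)), 674, -1.782)
```

```bash
python3 -m creep '[{"hand":0.6,"tx":0.0275,"ty":-0.008,"tz":0,"spin":-5},{"hand":0.6,"tx":0.0275,"ty":-0.008,"tz":0.02,"spin":-10},{"hand":0.6,"tx":0,"ty":0,"tz":0.0195,"spin":0},{"hand":0.6,"tx":0,"ty":0,"tz":0.02,"spin":0},{"hand":0.6,"tx":0,"ty":0,"tz":0.02,"spin":0}]'|tail -2;python3 m.py;python3 -m creep '[{"hand":0,"tx":0,"ty":0,"tz":0,"spin":0},{"hand":0,"tx":0,"ty":0,"tz":0,"spin":0},{"hand":0,"tx":0,"ty":0,"tz":0,"spin":0},{"hand":0,"tx":0,"ty":0,"tz":0,"spin":0}]'|tail -1; python3 m.py
python3 -m creep '[{"hand":0,"tx":0.0002,"ty":0,"tz":0.0004,"spin":6}]'|tail -1;python3 m.py;python3 -m creep '[{"hand":0,"tx":0.0002,"ty":0,"tz":0.0004,"spin":6}]'|tail -1;python3 m.py;python3 -m creep '[{"hand":0,"tx":0.0002,"ty":0,"tz":0.0004,"spin":6}]'|tail -1;python3 m.py
```

```text
grip_width: 55.3
finger_force: 0.0
Mt [-0.02  0.01  0.  ] Mu 0.011 yaw 0.421 F [0.  0.3 0.2] p [ 5.631e+02 -5.000e-01  1.517e+02]
finger_force: 30.0
Mt [-0.03  0.12 -0.15] Mu -0.126 yaw 0.42 F [ 2.3 -3.8  0.1] p [563.8  -2.3 154.1]
finger_force: 30.0
Mt [0.38 0.21 0.14] Mu -0.06 yaw 0.313 F [ 3.4 -2.7 -2.3] p [563.7  -1.6 153.7]
finger_force: 30.0
Mt [0.67 0.09 0.19] Mu -0.134 yaw 0.207 F [ 2.8 -3.  -2.3] p [564.1  -1.5 153.3]
finger_force: 30.0
Mt [0.68 0.03 0.35] Mu 0.005 yaw 0.102 F [ 1. -1.  2.] p [564.3  -1.  152.9]
```

Mz repeats the free-run stroke (0.18, 0.19, 0.35), so the foot hasn't seated yet. Continuing.

```bash
python3 -m creep '[{"hand":0,"tx":0.0002,"ty":0,"tz":0.0004,"spin":6}]'|tail -1;python3 m.py;python3 -m creep '[{"hand":0,"tx":0.0002,"ty":0,"tz":0.0004,"spin":6}]'|tail -1;python3 m.py
python3 -m creep '[{"hand":0.6,"tx":0,"ty":0,"tz":0,"spin":0},{"hand":0.6,"tx":0,"ty":0,"tz":0,"spin":0},{"hand":0.6,"tx":0,"ty":0,"tz":0,"spin":-10},{"hand":0.6,"tx":0,"ty":0,"tz":0,"spin":-10},{"hand":0.6,"tx":0,"ty":0.001,"tz":0,"spin":-10}]'|tail -1;  python3 -m creep '[{"hand":0,"tx":0,"ty":0,"tz":0,"spin":0},{"hand":0,"tx":0,"ty":0,"tz":0,"spin":0},{"hand":0,"tx":0,"ty":0,"tz":0,"spin":0},{"hand":0,"tx":0,"ty":0,"tz":0,"spin":0}]'|tail -1; python3 m.py
python3 -m creep '[{"hand":0,"tx":0.0002,"ty":0,"tz":0.0004,"spin":6}]'|tail -1;python3 m.py;python3 -m creep '[{"hand":0,"tx":0.0002,"ty":0,"tz":0.0004,"spin":6}]'|tail -1;python3 m.py
```

```text
finger_force: 30.0
Mt [ 1.01 -0.11  0.57] Mu 0.062 yaw -0.002 F [-1.1  0.7  6.5] p [ 5.643e+02 -4.000e-01  1.527e+02]
finger_force: 30.0
Mt [ 1.17 -0.05  0.58] Mu -0.005 yaw -0.107 F [0.9 0.  2.6] p [ 5.646e+02 -3.000e-01  1.525e+02]
finger_force: 0.0
finger_force: 30.0
Mt [ 0.04  0.1  -0.18] Mu -0.181 yaw 0.419 F [ 1.4 -4.  -0.9] p [564.2  -2.6 151.2]
finger_force: 30.0
Mt [-0.02  0.16  0.06] Mu 0.048 yaw 0.312 F [ 1.8 -0.8 -1.2] p [564.1  -1.8 150.8]
finger_force: 30.0
Mt [0.12 0.16 0.3 ] Mu 0.199 yaw 0.206 F [1.3 1.2 1.1] p [564.5  -1.7 150.4]
```

```bash
python3 -m creep '[{"hand":0,"tx":0.0002,"ty":0,"tz":0.0003,"spin":6}]'|tail -1;python3 m.py
```

```text
finger_force: 30.0
Mt [0.73 0.21 0.39] Mu 0.006 yaw 0.102 F [ 1.8  1.  -0.5] p [564.6  -1.1 150.1]
```

```bash
python3 -m creep '[{"hand":0,"tx":0.0002,"ty":0,"tz":0.0003,"spin":6}]'|tail -1;python3 m.py;python3 -m creep '[{"hand":0,"tx":0.0002,"ty":0,"tz":0.0003,"spin":3}]'|tail -1;python3 m.py
```

```text
finger_force: 30.0
Mt [ 1.1  -0.03  0.59] Mu 0.031 yaw -0.003 F [-0.9  2.8  4.5] p [ 5.646e+02 -5.000e-01  1.498e+02]
finger_force: 30.0
Mt [1.05 0.02 0.61] Mu 0.075 yaw -0.054 F [0.4 0.3 2.7] p [ 5.648e+02 -4.000e-01  1.498e+02]
```

```bash
python3 -m creep '[{"hand":0.6,"tx":0,"ty":0,"tz":0,"spin":0},{"hand":0.6,"tx":0,"ty":0,"tz":0,"spin":0},{"hand":0.6,"tx":0,"ty":0,"tz":0,"spin":-6},{"hand":0.6,"tx":0,"ty":0,"tz":-0.02,"spin":-6},{"hand":0.6,"tx":0,"ty":0,"tz":-0.04,"spin":0}]'|tail -2;  python3 -m creep '[{"hand":0.6,"tx":-0.028,"ty":0.0105,"tz":-0.02,"spin":0},{"hand":0.6,"tx":-0.028,"ty":0.0085,"tz":0,"spin":0},{"hand":0.6,"tx":0,"ty":0,"tz":0,"spin":0},{"hand":0.6,"tx":0,"ty":0,"tz":0,"spin":0}]'
python3 mark.py w6
```

```text
grip_width: 55.2
finger_force: 0.0
time: 16.35
tool_pos: [512.9, -29.1, 229.4]
tcp_rot: [-3.142, -0.001, 0.158]
contact_force: [-1.4, 0.1, -0.6]
grip_width: 54.8
finger_force: 0.0
(array([106.5,  86.5]), (np.int32(85), np.int32(87)), 688, -2.587)
```

The knob has turned 2.70 rad and is still in free run, with about 0.83 rad of knob per rad of spin. Seating must come soon, so I'll take the next stroke one row at a time.

```bash
python3 -m creep '[{"hand":0.6,"tx":0.0275,"ty":-0.0085,"tz":0,"spin":-5},{"hand":0.6,"tx":0.0275,"ty":-0.0085,"tz":0.02,"spin":-10},{"hand":0.6,"tx":0,"ty":0,"tz":0.019,"spin":0},{"hand":0.6,"tx":0,"ty":0,"tz":0.02,"spin":0},{"hand":0.6,"tx":0,"ty":0,"tz":0.02,"spin":0}]'|tail -2;python3 m.py;python3 -m creep '[{"hand":0,"tx":0,"ty":0,"tz":0,"spin":0},{"hand":0,"tx":0,"ty":0,"tz":0,"spin":0},{"hand":0,"tx":0,"ty":0,"tz":0,"spin":0},{"hand":0,"tx":0,"ty":0,"tz":0,"spin":0}]'|tail -1; python3 m.py
python3 -m creep '[{"hand":0,"tx":0.0002,"ty":0,"tz":0.0004,"spin":6}]'|tail -1;python3 m.py;python3 -m creep '[{"hand":0,"tx":0.0002,"ty":0,"tz":0.0004,"spin":6}]'|tail -1;python3 m.py
```

```text
grip_width: 55.3
finger_force: 0.0
Mt [ 0.11 -0.25 -0.  ] Mu -0.034 yaw 0.421 F [-1.1 -0.4  0.1] p [563.5  -1.  149. ]
finger_force: 30.0
Mt [ 0.01  0.03 -0.1 ] Mu -0.094 yaw 0.42 F [ 1.9 -4.1  0.3] p [564.   -2.6 151.3]
finger_force: 30.0
Mt [0.28 0.24 0.1 ] Mu -0.059 yaw 0.313 F [ 3.6 -2.5 -1.4] p [563.9  -1.8 150.9]
finger_force: 30.0
Mt [0.46 0.18 0.15] Mu -0.082 yaw 0.207 F [ 1.6 -1.6  1. ] p [564.3  -1.7 150.4]
```

```bash
python3 -m creep '[{"hand":0,"tx":0.0001,"ty":0,"tz":0.0002,"spin":6}]'|tail -1;python3 m.py
```

```text
finger_force: 30.0
Mt [0.69 0.19 0.49] Mu 0.113 yaw 0.102 F [1.1 1.3 3. ] p [564.3  -1.1 150.2]
```

```bash
python3 -m creep '[{"hand":0,"tx":0.0001,"ty":0,"tz":0.0001,"spin":6}]'|tail -1;python3 m.py
```

```text
finger_force: 30.0
Mt [ 0.78 -0.06  0.54] Mu 0.142 yaw -0.002 F [-0.3  2.2  3.8] p [ 5.641e+02 -4.000e-01  1.502e+02]
```

```bash
python3 -m creep '[{"hand":0,"tx":0,"ty":0,"tz":0,"spin":6}]'|tail -1;python3 m.py; python3 -m creep '[{"hand":0.6,"tx":0,"ty":0,"tz":0,"spin":0},{"hand":0.6,"tx":0,"ty":0,"tz":0,"spin":0},{"hand":0.6,"tx":0,"ty":0,"tz":0,"spin":-8},{"hand":0.6,"tx":0,"ty":0,"tz":-0.02,"spin":-7},{"hand":0.6,"tx":0,"ty":0,"tz":-0.04,"spin":0}]'|tail -2;  python3 -m creep '[{"hand":0.6,"tx":-0.028,"ty":0.0105,"tz":-0.02,"spin":0},{"hand":0.6,"tx":-0.028,"ty":0.0085,"tz":0,"spin":0},{"hand":0.6,"tx":0,"ty":0,"tz":0,"spin":0},{"hand":0.6,"tx":0,"ty":0,"tz":0,"spin":0}]'
python3 mark.py w7
```

```text
finger_force: 30.0
Mt [0.86 0.13 0.91] Mu 0.417 yaw -0.106 F [-0.7  2.8  3.2] p [ 5.639e+02 -4.000e-01  1.502e+02]
grip_width: 55.2
finger_force: 0.0
time: 19.27
tool_pos: [511.6, -28.8, 229.3]
tcp_rot: [-3.141, -0.0, 0.158]
contact_force: [0.8, -0.3, -0.5]
grip_width: 55.1
finger_force: 0.0
(array([105.5,  83.5]), (np.int32(87), np.int32(87)), 676, -2.909)
```

The torque jumped clearly on the last row: Mz 0.91 against about 0.58 free, and torque about the axis about 0.42. The knob now stands at 3.02 rad, just at seating. One more short stroke of 20° should make it snug.

```bash
python3 -m creep '[{"hand":0.6,"tx":0.028,"ty":-0.009,"tz":0,"spin":-5},{"hand":0.6,"tx":0.028,"ty":-0.0085,"tz":0.02,"spin":-5},{"hand":0.6,"tx":0,"ty":0,"tz":0.019,"spin":0},{"hand":0.6,"tx":0,"ty":0,"tz":0.02,"spin":0},{"hand":0.6,"tx":0,"ty":0,"tz":0.019,"spin":0}]'|tail -1;python3 m.py;python3 -m creep '[{"hand":0,"tx":0,"ty":0,"tz":0,"spin":0},{"hand":0,"tx":0,"ty":0,"tz":0,"spin":0},{"hand":0,"tx":0,"ty":0,"tz":0,"spin":0},{"hand":0,"tx":0,"ty":0,"tz":0,"spin":0}]'|tail -1; python3 m.py
python3 -m creep '[{"hand":0,"tx":0,"ty":0,"tz":0,"spin":5}]'|tail -1;python3 m.py;python3 -m creep '[{"hand":0,"tx":0,"ty":0,"tz":0,"spin":5}]'|tail -1;python3 m.py;python3 -m creep '[{"hand":0,"tx":0,"ty":0,"tz":0,"spin":5}]'|tail -1;python3 m.py;python3 -m creep '[{"hand":0,"tx":0,"ty":0,"tz":0,"spin":5}]'|tail -1;python3 m.py
 python3 -m creep '[{"hand":0.6,"tx":0,"ty":0,"tz":0,"spin":0},{"hand":0.6,"tx":0,"ty":0,"tz":0,"spin":0},{"hand":0.6,"tx":0,"ty":0,"tz":0,"spin":-5},{"hand":0.6,"tx":0,"ty":0,"tz":-0.02,"spin":-5},{"hand":0.6,"tx":0,"ty":0,"tz":-0.04,"spin":0}]'|tail -2;  python3 -m creep '[{"hand":0.6,"tx":-0.028,"ty":0.0105,"tz":-0.02,"spin":0},{"hand":0.6,"tx":-0.028,"ty":0.0085,"tz":0,"spin":0},{"hand":0.6,"tx":0,"ty":0,"tz":0,"spin":0},{"hand":0.6,"tx":0,"ty":0,"tz":0,"spin":0}]'
python3 mark.py w8
```

```text
finger_force: 0.0
Mt [-0.01 -0.1  -0.01] Mu 0.005 yaw 0.334 F [-0.3 -0.1  0.4] p [563.   -0.  149.8]
finger_force: 30.0
Mt [ 0.32 -0.   -0.16] Mu -0.285 yaw 0.333 F [ 1.5 -6.8 -0.2] p [563.7  -2.3 152.3]
finger_force: 30.0
Mt [ 0.26 -0.1   0.45] Mu 0.29 yaw 0.244 F [ 1.5 -4.1  0.5] p [564.   -1.7 152.3]
finger_force: 30.0
Mt [ 0.43 -0.03  0.52] Mu 0.272 yaw 0.156 F [-0.4 -2.7  2. ] p [563.4  -1.5 152.3]
finger_force: 30.0
Mt [0.63 0.44 0.7 ] Mu 0.307 yaw 0.069 F [ 4.5 -1.8 -1.9] p [563.6  -0.9 152.2]
finger_force: 30.0
Mt [0.62 0.18 0.91] Mu 0.52 yaw -0.018 F [1.5 1.7 0.6] p [ 5.635e+02 -4.000e-01  1.521e+02]
grip_width: 55.2
finger_force: 0.0
time: 22.08
tool_pos: [510.6, -28.0, 231.4]
tcp_rot: [-3.142, -0.001, 0.158]
contact_force: [0.7, -0.5, 0.5]
grip_width: 55.5
finger_force: 0.0
(array([105.5,  83.5]), (np.int32(87), np.int32(87)), 666, -3.064)
```

The knob moved another 0.155 rad with the seated torque of about 0.5 N m present throughout. It's therefore at least 0.15 rad past seating, about 0.16–0.28, which is snug. One last look before handing in.

```bash
python3 -m creep '[{"hand":0.6,"tx":-0.03,"ty":0,"tz":-0.03,"spin":0},{"hand":0.6,"tx":0,"ty":0,"tz":0,"spin":0}]'|tail -1
python3 - <<'E'
from h import *
cv2.imwrite("pics/end.png",cams.capture("wrist")["color"][:,:,::-1])
E
```

```text
finger_force: 0.0
```

View pics/end.png

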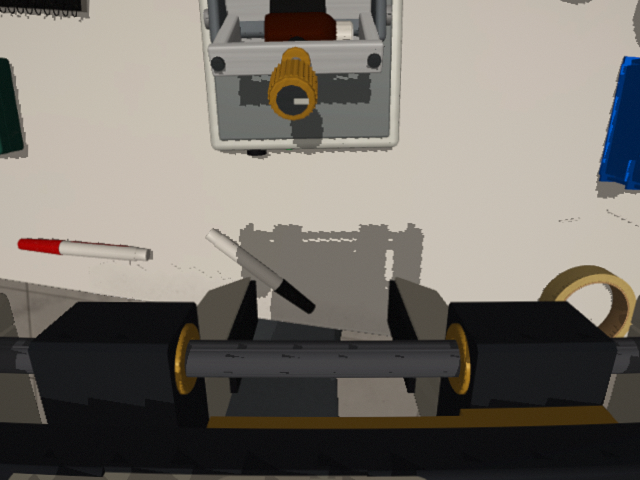

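The knob at (293,100) sits close to the bridge with its mark now pointing right. The bottle is in place at (300,25), the markers and tape look undisturbed, and the gripper is clear.

```bash
python3 -c "
from plant import close_job;print(close_job())"
```

```text
the job is handed in; nothing more can be done
None
```

I turned the thumbscrew clockwise about 3.18 rad until the resistance jumped, then an estimated 0.16–0.28 rad further for a snug grip, released it with the arm clear at about 22 s, and handed the job in; no verdict was shown.

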